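# Bring the key cutter's carriage to its loading stop

### The job

The van's key cutter has to be made ready for a new blank. Raise its clear hood until the gas struts hold it up by themselves, then turn the knurled feed knob to wind the carriage fully home against its left-hand stop (left as seen by the robot). Move the carriage only by its knob, never by shoving its plate or the key clamps, and leave the hood standing open and the things around the machine where they are.

Things in the scene. Friction and masses are not known exactly. Their poses are not given: they have to be found in the camera images.
- machine: portable key cutter fixed to the deck, grey, 290 mm deep (x) by 350 mm wide (y). Origin on the deck; -x is its front (towards the robot), +y its left as the robot sees it. Motor housing at the back (x +65 to +165 mm, 142 mm high); front wall (x = -120 mm) and side cheeks (y = +-170 mm) 85 mm high, gas struts outside the cheeks (to y = +-193 mm)
- hood (a joint): opening angle of the hood, rad: 0 shut (level), 1.6 open (upright, at its stop). Clear panel in a dark frame, 336 mm wide, 180 mm from hinge to front edge, 47 mm skirt. Rises with 2 to 4 N at the handle; let go below a point between 0.4 and 0.95 rad (not known beforehand) it sinks shut, above it the struts push it slowly up to its stop and hold it
- hood_hinge (a point): centre of the hood's hinge line, which runs along the machine's y at 135 mm above the deck, 55 mm behind the machine's origin
- hood_handle (a point): middle of the hood's steel bar handle: a round bar 10 mm thick and 110 mm long along the machine's y, its centre 45 mm in front of the hood's front edge (40 mm free gap) and 225 mm from the hinge line; 135 mm above the deck while the hood is shut. It turns with the hood
- carriage (a joint): position of the carriage, m: 0 at its right-hand stop, 0.160 at its left-hand stop (hard end of travel); grows towards the machine's +y. Aluminium plate 110 by 140 mm under the hood, top 72 mm above the deck, carrying the key clamps and the feed knob; stiff, it takes nearly 30 N to shove
- knob_grip (a point): on the vertical axis of the feed knob, at gripping height (109 mm above the deck). Black, round, knurled, 44 mm across, from 94 to 120 mm above the deck, 60 mm in front of the machine's origin. A pinion under it runs on a fixed rack: clockwise from above carries the carriage, and the knob with it, 12 mm to the left per rad, anticlockwise to the right. Takes about 0.35 N m
- key_clamps (a point): the two steel key clamps (each 34 mm square, 15 mm high with its bolt, with a brass key) on the carriage, behind the knob, not to be pushed. This point: on the plate, midway between them, 46 mm behind the knob's axis
- spray_can: blue spray can standing near the machine, 60 mm across, 170 mm high; origin under its centre
- socket: steel deep socket standing on the deck, 38 mm across, 64 mm high; origin under its centre
- screwdriver: screwdriver lying on the deck, 190 mm long; origin under its middle, handle to its -x
- blank_case: small black case with a grey lid, 78 by 103 mm, 40 mm high; origin under its centre

How it is judged:
By the outcome, as a careful person would: the job done as asked, in the order asked, and still so for the second after the job is handed in, with the robot touching nothing.
It also fails if it takes over 67 s, if anything falls off the work surface, if the arm or the gripper's body presses on something with over 40 N, if the wrist force passes 120 N, or if a joint passes its speed limit or range.

### The arm

A 6-joint arm with a two-finger parallel gripper is mounted at the origin on the work surface. World frame = base frame: x ahead of the robot, y to its left, z up, the work surface at z = 0. Lengths are in m, angles in rad, forces in N, time in s.
With the tool pointing down it reaches from about 0.325 to 1 m from the base axis. Payload 5.1 kg.
Tool frame: the origin (TCP) lies between the finger pads; the fingertips stand 14 mm ahead of it and the grasp point (between the pads) lies 5 mm behind it; z points along the fingers, x is the direction in which the jaws open and shut, and the axes are right-handed (so a half turn about z gives the same grasp; the last joint's range is limited). The gripper opens to 85 mm and grips with 20 to 120 N. Pads are 22 mm wide; open, the fingers measure 114 mm over their backs; the gripper's body (76 mm by 85 mm) begins 54 mm behind the grasp point. The pads swing forward as they close: fully open they stand 13 mm farther back than shut.
Start: joints at [1.04, 0.124, 1.65, -0, 1.367, -0.083], TCP at [0.281, 0.586, 0.245] pointing down, gripper open.
Joint ranges: [-2.61, 2.61], [-1.02, 2.33], [0.03, 2.71], [-1.35, 4.49], [0.32, 2.68], [-2.91, 2.91]. Speed limits (rad/s): [2.57, 2.57, 3.14, 3.14, 3.14, 3.14].

### API

Orientations are given as a unit quaternion [w, x, y, z].
In Python, from plant import env gives the robot as it stands.
- The arm moves only by the tool servo_tool, never from a script. Its argument "plan" is a list of rows, each an object of numbers: "hand": the opening, from 0 (shut) to 1 (fully open); "x", "y", "z": the shift along the world's x, y, z in cm; "rx", "ry", "rz": the turn, a rotation vector about the world's x, y, z in degrees. In form: [{"hand": .., "x": .., "y": .., "z": .., "rx": .., "ry": .., "rz": ..}, ...]. A call has 1 to 12 rows; each row is the pose to reach, as a shift and turn from the pose measured when the call began; what a row does not reach only later rows make up. A row lasts 1/12 s, in which the tool goes at most 41.7 mm and 7.16 degrees, less where a joint would pass 70% of its speed; a pose out of reach is approached as far as the arm can. A call with a gripper value outside its range is refused whole. The fingers move at their own pace and stop on an object; "force" is the grip in N (left out, the last holds). Time passes only in rows, so rows that repeat a pose let the fingers close. It gives the time, the measured TCP pose, the force and the opening at its end, in the units of the state.
- env.state(): the state, without advancing time (a new reading comes with each control period).
- env.read_camera(name): name is "scene" or "top" or "wrist"; returns the picture (420x560x3 uint8, blue, green, red); there is no depth.
- env.camera_model(name): a dict with "fov_y" (degrees; the focal length in pixels is half the picture's height over the tangent of half this angle, whatever the lens; pixels are square), "cx", "cy" (the principal point, pixels), "k1" (the pictures are not rectified: a ray, as slopes to the right and down, at radius r is drawn at 1 + k1 r^2 times it, then the intrinsics apply), "eye" and "orientation" of the camera in the world. Camera axes: x right, y down, z forward; pixel columns grow to the right and rows downward; lengths in m; the calibration is good to about 2 mm. A picture is of the moment at which its call begins: read the wrist's pose just before it. camera_model takes no time and is no camera call; for the wrist camera it gives the pose at the moment of the call.
- env.finish_job(): hands the job in, once; it reports no verdict.
Trained networks look in the newest picture that a camera, given by its name, has taken for a name from the list of things; names that differ only in an ending like _2 or _b are one class to them, and where a whole thing is asked for, a point or a joint stands for the part that bears it (a point fixed in the world has none). Each returns a list of dicts, best first, with "p" (0 to 1); they miss things now and then, are a little off and sometimes report something else, mostly with a low value. They report only what shows in the picture. A call takes as long as a camera call.
- env.recognise(camera, name): "extent" ([left, top, width, height] in pixels, round what is visible of it).
- env.spot_point(camera, name): "centre" ([row, column] in pixels: a listed point, or the origin of a listed thing).
The state is a dict: "clock": time; "q": joint angles; "joint_velocities": joint speeds; "tau": joint torques, N m; "tcp_pos": TCP position; "tcp_rot": TCP orientation; "wrist_force": force on the tool from outside, world axes, zero at the start; "wrist_torque": the same for the moment, N m; "gripper_width": finger opening in m.
Only numpy, scipy, OpenCV 4.12 (cv2) and the standard library are available. Lean on these libraries where they do the work, as an engineer would, in place of code of your own. Each camera call takes 0.05 s, during which the arm holds its last target. There are 200 camera calls.

## Working session

There is one attempt and no reset: what is moved stays moved. The work goes in short steps, Python scripts to look and compute and a tool call to move; the robot and the scene stay as the last step left them, time stands still between calls to the robot, and variables do not carry over. Pictures are saved under pics/ and viewed, about 8 in all and at most 12, crops included, and the job is handed in when it is done.

Besides the shell and the picture viewer there is one more tool, called in YAML: its name, and indented under it one key for each argument. servo_tool: Moves the arm, as the interface text tells. Its arguments: {"type":"object","properties":{"plan":{"type":"array"},"force":{"type":"number"}},"required":["plan"]}

```bash
ls; mkdir -p pics; cat > h.py <<'E'
import numpy as np, cv2
from scipy.spatial.transform import Rotation as R
from plant import env
def rot(o):
    o=np.array(o,float)
    return o if o.shape==(3,3) else R.from_quat(o[[1,2,3,0]]).as_matrix()
def K(m):
    f=210/np.tan(np.radians(m["fov_y"])/2); return np.array([[f,0,m["cx"]],[0,f,m["cy"]],[0,0,1]])
def ray(m,row,col):
    p=cv2.undistortPoints(np.array([[[col,row]]],float),K(m),np.array([m["k1"],0,0,0,0.]))[0,0]
    return np.array(m["eye"]),rot(m["orientation"])@np.array([p[0],p[1],1])
def onz(m,row,col,z):
    e,d=ray(m,row,col); return e+d*(z-e[2])/d[2]
def proj(m,P):
    Rm=rot(m["orientation"]); c=(np.atleast_2d(P)-m["eye"])@Rm
    return cv2.projectPoints(c.reshape(-1,1,3),np.zeros(3),np.zeros(3),K(m),np.array([m["k1"],0,0,0,0.]))[0][:,0]
E
python3 - <<'E'
from h import *
for c in("scene","top"):
    im=env.read_camera(c); m=env.camera_model(c); cv2.imwrite(f"pics/{c}0.png",im); print(c,m)
    for n,z in(("machine",0),("hood_hinge",.135),("hood_handle",.135),("knob_grip",.109),("key_clamps",.072),("spray_can",0),("socket",0),("screwdriver",0),("blank_case",0)):
        for r in env.spot_point(c,n)[:2]: print(n,round(r["p"],2),np.round(r["centre"]),onz(m,*r["centre"],z).round(3))
print(env.state())
E
```

```text
pics
scene {'fov_y': 55.03399016756497, 'cx': 281.4258189518257, 'cy': 211.4180256140285, 'k1': 0.00522734684616662, 'eye': array([0.47898834, 0.75545604, 0.80695755]), 'orientation': array([ 0.02667181, -0.07698123,  0.91048103, -0.40544643])}
machine 0.73 [256. 258.] [0.644 0.057 0.   ]
machine 0.18 [192. 280.] [ 0.631 -0.219  0.   ]
hood_hinge 0.58 [216. 238.] [0.693 0.053 0.135]
hood_hinge 0.28 [255. 260.] [0.613 0.169 0.135]
hood_handle 0.97 [233. 325.] [0.478 0.076 0.135]
hood_handle 0.41 [190. 275.] [ 0.62  -0.061  0.135]
spray_can 0.74 [348. 206.] [0.701 0.336 0.   ]
socket 0.42 [201. 320.] [ 0.503 -0.199  0.   ]
socket 0.17 [190. 277.] [ 0.643 -0.224 -0.   ]
blank_case 0.54 [192. 278.] [ 0.637 -0.22  -0.   ]
top {'fov_y': 45.105482758551666, 'cx': 282.8105413237399, 'cy': 208.8471900918453, 'k1': -0.12144463774124181, 'eye': array([ 0.37380807, -0.00485354,  1.08743558]), 'orientation': array([ 0.07099125, -0.69793467,  0.70930444, -0.06880877])}
machine 0.74 [190. 254.] [0.636 0.061 0.   ]
hood_hinge 0.72 [143. 251.] [0.699 0.058 0.135]
hood_handle 0.78 [256. 238.] [0.475 0
[... 312 characters left out ...]
ck': 1.0, 'q': array([ 1.04040017e+00,  1.23809577e-01,  1.65025725e+00, -3.94162785e-05,
        1.36754019e+00, -8.25779387e-02]), 'joint_velocities': array([ 1.79888530e-03, -1.06712295e-03,  1.97081887e-03,  2.94974816e-04,
       -5.62191893e-05,  1.68406867e-04]), 'tau': array([ 2.82302690e-04, -4.23593724e+01, -3.65772200e+01, -5.12039060e-05,
        3.62788142e-04, -2.97505700e-07]), 'tcp_pos': array([0.28147004, 0.58589135, 0.24534131]), 'tcp_rot': array([2.04409631e-05, 8.46461089e-01, 5.32450584e-01, 2.51969969e-06]), 'wrist_force': array([ 0.49437538, -0.03517265, -1.3279708 ]), 'wrist_torque': array([ 0.01486893,  0.0120202 , -0.01552272]), 'gripper_width': 0.08559658182518613}
```

```bash
python3 -c "
import cv2,numpy as np
a=cv2.imread('pics/scene0.png');b=cv2.imread('pics/top0.png')
cv2.imwrite('pics/both.png',np.vstack([cv2.resize(a[120:400,100:420],(640,560))[:300+200],b[90:310,0:560]][0:1]))
cv2.imwrite('pics/topc.png',cv2.resize(b[90:330,80:440],(800,533)))"
```

```text
(no output)
```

View pics/topc.png

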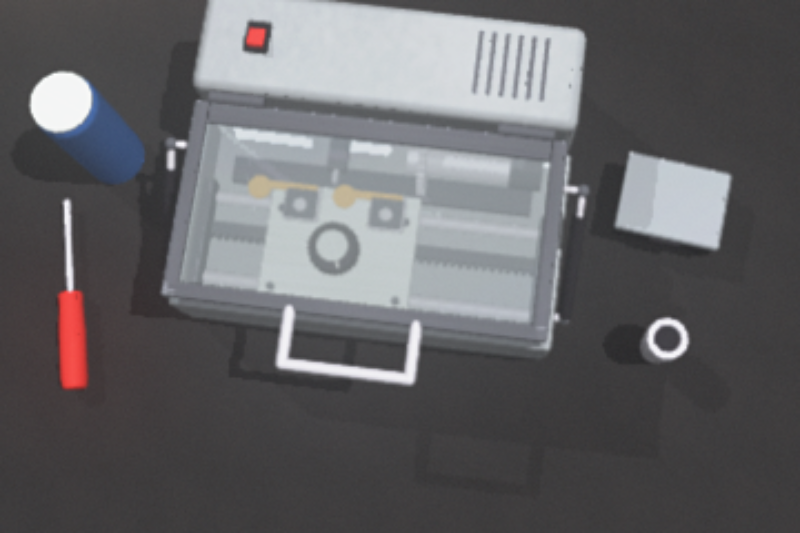

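View pics/both.png

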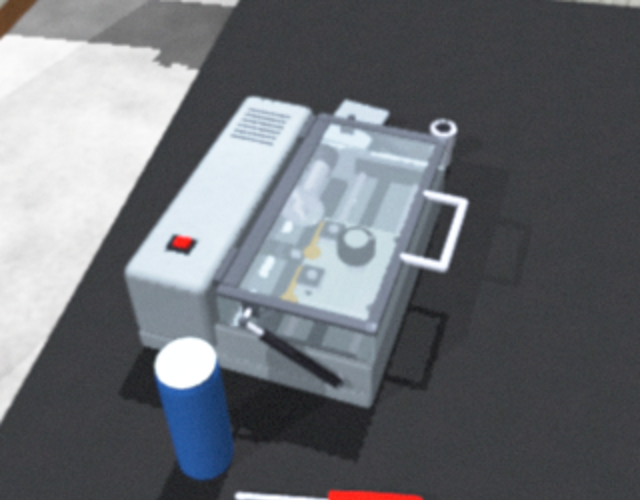

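The hood is shut. In the top view the machine is turned slightly clockwise, the handle bar runs from crop (280,367) to (412,380), and the knob is at crop (333,248). The can, screwdriver, case and socket are well to the sides.

```bash
python3 - <<'E'
from h import *
m=env.camera_model("top"); c=lambda u,v:(90+v*240/533,80+u*.45)
P=[onz(m,*c(u,v),.135) for u,v in((280,367),(412,380))]; print(P)
print("edges", [onz(m,*c(u,v),.142) for u,v in((208,2),(584,30))], [onz(m,*c(u,v),.135) for u,v in((166,294),(550,335))])
d=P[0]-P[1]; print("yaw handle",np.degrees(np.arctan2(-d[0],d[1])))
h=np.array([.4765,.079]);g=np.array([.696,.0555]);d=g-h;yaw=np.arctan2(d[1],d[0]);print("yaw",np.degrees(yaw),np.hypot(*d))
k=onz(m,*c(333,246),.12);
for y in(yaw,):
  u=np.array([np.cos(y),np.sin(y)]);v=np.array([-u[1],u[0]]);o=(g+h)/2-u*(.055-.1125);print("o",o,"knob",k,(k[:2]-o)@u,(k[:2]-o)@v,"handle",o-.17*u)
s=env.state();T=rot(s["tcp_rot"]);print(T.round(3))
E
```

```text
[array([0.47768898, 0.14352016, 0.135     ]), array([0.46502704, 0.03097793, 0.135     ])]
edges [array([0.81134425, 0.21436478, 0.142     ]), array([ 0.77679186, -0.12699252,  0.142     ])] [array([0.54243139, 0.24403199, 0.135     ]), array([ 0.50156901, -0.08729164,  0.135     ])]
yaw handle -6.419256555501272
yaw -6.110895203107613 0.2207543884048514
o [0.64342327 0.06112894] knob [0.58583716 0.10021187 0.12      ] -0.061419388653640376 0.03273061864094277 handle [0.47438926 0.07922598]
[[ 0.433  0.901  0.   ]
 [ 0.901 -0.433 -0.   ]
 [-0.     0.    -1.   ]]
```

servo_tool:
  plan:
    - {"hand": 0.5, "x": 19.3, "y": -50.5, "z": 0, "rz": -70.5}
    - {"hand": 0.5, "x": 19.3, "y": -50.5, "z": 0, "rz": -70.5}
    - {"hand": 0.5, "x": 19.3, "y": -50.5, "z": 0, "rz": -70.5}
    - {"hand": 0.5, "x": 19.3, "y": -50.5, "z": 0, "rz": -70.5}
    - {"hand": 0.5, "x": 19.3, "y": -50.5, "z": 0, "rz": -70.5}
    - {"hand": 0.5, "x": 19.3, "y": -50.5, "z": 0, "rz": -70.5}
    - {"hand": 0.5, "x": 19.3, "y": -50.5, "z": 0, "rz": -70.5}
    - {"hand": 0.5, "x": 19.3, "y": -50.5, "z": 0, "rz": -70.5}
    - {"hand": 0.5, "x": 19.3, "y": -50.5, "z": 0, "rz": -70.5}
    - {"hand": 0.5, "x": 19.3, "y": -50.5, "z": 0, "rz": -70.5}
    - {"hand": 0.5, "x": 19.3, "y": -50.5, "z": 0, "rz": -70.5}
    - {"hand": 0.5, "x": 19.3, "y": -50.5, "z": 0, "rz": -70.5}

```text
invalid input at $.plan[0]: expected keys hand, x, y, z, rx, ry, rz
```

servo_tool:
  plan:
    - {"hand": 0.5, "x": 19.3, "y": -50.5, "z": 0, "rx": 0, "ry": 0, "rz": -70.5}
    - {"hand": 0.5, "x": 19.3, "y": -50.5, "z": 0, "rx": 0, "ry": 0, "rz": -70.5}
    - {"hand": 0.5, "x": 19.3, "y": -50.5, "z": 0, "rx": 0, "ry": 0, "rz": -70.5}
    - {"hand": 0.5, "x": 19.3, "y": -50.5, "z": 0, "rx": 0, "ry": 0, "rz": -70.5}
    - {"hand": 0.5, "x": 19.3, "y": -50.5, "z": 0, "rx": 0, "ry": 0, "rz": -70.5}
    - {"hand": 0.5, "x": 19.3, "y": -50.5, "z": 0, "rx": 0, "ry": 0, "rz": -70.5}
    - {"hand": 0.5, "x": 19.3, "y": -50.5, "z": 0, "rx": 0, "ry": 0, "rz": -70.5}
    - {"hand": 0.5, "x": 19.3, "y": -50.5, "z": 0, "rx": 0, "ry": 0, "rz": -70.5}
    - {"hand": 0.5, "x": 19.3, "y": -50.5, "z": 0, "rx": 0, "ry": 0, "rz": -70.5}
    - {"hand": 0.5, "x": 19.3, "y": -50.5, "z": 0, "rx": 0, "ry": 0, "rz": -70.5}
    - {"hand": 0.5, "x": 19.3, "y": -50.5, "z": 0, "rx": 0, "ry": 0, "rz": -70.5}
    - {"hand": 0.5, "x": 19.3, "y": -50.5, "z": 0, "rx": 0, "ry": 0, "rz": -70.5}

```text
clock: 2.0
tcp_pos: [0.4602, 0.1169, 0.2458]
tcp_rot: [-0.0, 0.999, -0.054, 0.001]
wrist_force: [0.9, 0.4, -0.2]
gripper_width: 0.0425
```

servo_tool:
  plan:
    - {"hand": 0.5, "x": 1.4, "y": -3.6, "z": -3, "rx": 0, "ry": 0, "rz": 0}
    - {"hand": 0.5, "x": 1.4, "y": -3.6, "z": -3, "rx": 0, "ry": 0, "rz": 0}
    - {"hand": 0.5, "x": 1.4, "y": -3.6, "z": -3, "rx": 0, "ry": 0, "rz": 0}

```text
clock: 2.25
tcp_pos: [0.4735, 0.0789, 0.2136]
tcp_rot: [0.0, 0.998, -0.056, -0.001]
wrist_force: [-0.1, 0.7, -0.3]
gripper_width: 0.0427
```

```bash
python3 - <<'E'
from h import *
m=env.camera_model("wrist"); im=env.read_camera("wrist"); cv2.imwrite("pics/w1.png",im)
print(m["eye"],rot(m["orientation"])[:,2],env.state()["tcp_pos"])
for n,z in(("hood_handle",.135),("knob_grip",.109),("hood_hinge",.135),("key_clamps",.072)):
    for r in env.spot_point("wrist",n)[:2]: print(n,round(r["p"],2),np.round(r["centre"]),onz(m,*r["centre"],z).round(4))
E
```

```text
[0.48346733 0.15568433 0.34301995] [-0.03607598 -0.29757878 -0.9540154 ] [0.47379248 0.08029049 0.21490883]
hood_handle 0.6 [217. 283.] [0.4766 0.0868 0.135 ]
```

View pics/w1.png

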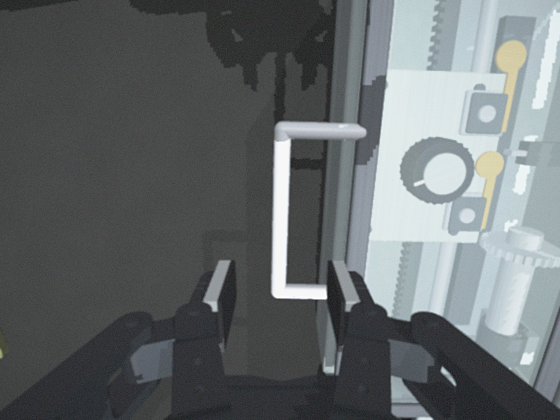

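The bar runs along column 281 (rows 130–292) and sits between the open fingers. I'll centre on it and go down.

servo_tool:
  plan:
    - {"hand": 0.5, "x": 0.3, "y": 0.6, "z": -3, "rx": 0, "ry": 0, "rz": 0}
    - {"hand": 0.5, "x": 0.3, "y": 0.6, "z": -6, "rx": 0, "ry": 0, "rz": 0}
    - {"hand": 0.5, "x": 0.3, "y": 0.6, "z": -8.3, "rx": 0, "ry": 0, "rz": 0}
    - {"hand": 0.5, "x": 0.3, "y": 0.6, "z": -8.3, "rx": 0, "ry": 0, "rz": 0}
    - {"hand": 0, "x": 0.3, "y": 0.6, "z": -8.3, "rx": 0, "ry": 0, "rz": 0}
    - {"hand": 0, "x": 0.3, "y": 0.6, "z": -8.3, "rx": 0, "ry": 0, "rz": 0}
    - {"hand": 0, "x": 0.3, "y": 0.6, "z": -8.3, "rx": 0, "ry": 0, "rz": 0}
    - {"hand": 0, "x": 0.3, "y": 0.6, "z": -8.3, "rx": 0, "ry": 0, "rz": 0}
  force: 25

```text
clock: 3.17
tcp_pos: [0.474, 0.0894, 0.1357]
tcp_rot: [-0.001, 0.999, -0.053, -0.004]
wrist_force: [-19.2, 3.2, 10.8]
gripper_width: 0.0091
```

servo_tool:
  plan:
    - {"hand": 0, "x": 0, "y": 0, "z": 1.1, "rx": 0, "ry": 0, "rz": 0}
    - {"hand": 0, "x": 0.15, "y": 0, "z": 2.7, "rx": 0, "ry": 0, "rz": 0}
    - {"hand": 0, "x": 0.45, "y": -0.05, "z": 4.45, "rx": 0, "ry": 0, "rz": 0}
    - {"hand": 0, "x": 0.9, "y": -0.1, "z": 6.2, "rx": 0, "ry": 0, "rz": 0}
    - {"hand": 0, "x": 1.4, "y": -0.15, "z": 7.9, "rx": 0, "ry": 0, "rz": 0}
    - {"hand": 0, "x": 2.1, "y": -0.2, "z": 9.6, "rx": 0, "ry": 0, "rz": 0}
    - {"hand": 0, "x": 2.95, "y": -0.3, "z": 11.2, "rx": 0, "ry": 0, "rz": 0}
    - {"hand": 0, "x": 3.9, "y": -0.4, "z": 12.7, "rx": 0, "ry": 0, "rz": 0}
  force: 30

```text
clock: 3.83
tcp_pos: [0.5127, 0.0842, 0.2653]
tcp_rot: [0.0, 0.999, -0.053, -0.004]
wrist_force: [-2.0, -6.1, -3.0]
gripper_width: 0.0084
```

servo_tool:
  plan:
    - {"hand": 0, "x": 1.35, "y": -0.15, "z": 1.8, "rx": 0, "ry": 0, "rz": 0}
    - {"hand": 0, "x": 2.85, "y": -0.3, "z": 3.45, "rx": 0, "ry": 0, "rz": 0}
    - {"hand": 0, "x": 4.55, "y": -0.5, "z": 4.9, "rx": 0, "ry": 0, "rz": 0}
    - {"hand": 0, "x": 6.4, "y": -0.7, "z": 6.25, "rx": 0, "ry": 0, "rz": 0}
    - {"hand": 0, "x": 8.3, "y": -0.9, "z": 7.35, "rx": 0, "ry": 0, "rz": 0}
    - {"hand": 0, "x": 10.35, "y": -1.1, "z": 8.25, "rx": 0, "ry": 0, "rz": 0}
    - {"hand": 0, "x": 12.5, "y": -1.35, "z": 9.0, "rx": 0, "ry": 0, "rz": 0}
    - {"hand": 0, "x": 12.5, "y": -1.35, "z": 9.0, "rx": 0, "ry": 0, "rz": 0}

```text
clock: 4.5
tcp_pos: [0.641, 0.0672, 0.3591]
tcp_rot: [0.003, 0.998, -0.055, -0.001]
wrist_force: [-0.5, -9.5, -1.0]
gripper_width: 0.0082
```

servo_tool:
  plan:
    - {"hand": 0.5, "x": 0, "y": 0, "z": 0, "rx": 0, "ry": 0, "rz": 0}
    - {"hand": 0.5, "x": 0.3, "y": 0, "z": 0, "rx": 0, "ry": 0, "rz": 0}
    - {"hand": 0.5, "x": 0.5, "y": 0, "z": 2, "rx": 0, "ry": 0, "rz": 0}
    - {"hand": 0.5, "x": 0.5, "y": 0, "z": 5, "rx": 0, "ry": 0, "rz": 0}
    - {"hand": 1, "x": -3, "y": 0, "z": 7, "rx": 0, "ry": 0, "rz": 0}
    - {"hand": 1, "x": -6, "y": 0.5, "z": 7, "rx": 0, "ry": 0, "rz": 0}
    - {"hand": 1, "x": -9, "y": 1, "z": 7, "rx": 0, "ry": 0, "rz": 0}
    - {"hand": 1, "x": -12, "y": 2, "z": 7, "rx": 0, "ry": 0, "rz": 0}
    - {"hand": 1, "x": -12, "y": 2, "z": 7, "rx": 0, "ry": 0, "rz": 0}

```text
clock: 5.25
tcp_pos: [0.5173, 0.089, 0.4323]
tcp_rot: [0.003, 0.999, -0.054, 0.001]
wrist_force: [0.7, 0.2, 1.3]
gripper_width: 0.0852
```

```bash
python3 - <<'E'
from h import *
a=env.read_camera("scene"); 
for i in range(10): w=env.read_camera("wrist")
m=env.camera_model("wrist")
b=env.read_camera("scene"); print(env.state()["tcp_pos"],np.abs(a.astype(int)-b).mean())
cv2.imwrite("pics/w2.png",np.hstack([w[:, :],b[80:380,120:480]][0:1])); cv2.imwrite("pics/s2.png",b[:,60:500])
for n,z in(("knob_grip",.109),("key_clamps",.072),("hood_handle",.36)):
    for r in env.spot_point("wrist",n)[:2]: print(n,round(r["p"],2),np.round(r["centre"]),onz(m,*r["centre"],z).round(4))
ms=env.camera_model("scene")
for n,z in(("knob_grip",.109),("key_clamps",.072),("hood_handle",.36)):
    for r in env.spot_point("scene",n)[:2]: print(n,round(r["p"],2),np.round(r["centre"]),onz(ms,*r["centre"],z).round(4))
E
python3 -c "
import cv2,numpy as np
a=cv2.imread('pics/w2.png');b=cv2.imread('pics/s2.png')
cv2.imwrite('pics/c2.png',cv2.resize(np.hstack([a[:,60:],b]),(800,358)))"
```

```text
[0.52139382 0.08707285 0.42877987] 3.4045748299319727
knob_grip 0.65 [147. 326.] [0.5844 0.1042 0.109 ]
key_clamps 0.95 [144. 355.] [0.63   0.0985 0.072 ]
knob_grip 0.51 [243. 277.] [0.5876 0.1027 0.109 ]
key_clamps 0.71 [246. 260.] [0.6337 0.0856 0.072 ]
hood_handle 0.9 [136. 226.] [0.7047 0.0564 0.36  ]
```

View pics/c2.png

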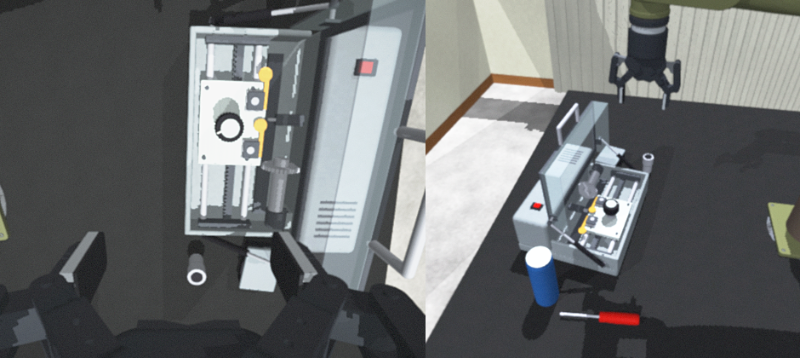

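The hood stands upright with its handle at the top, and knob and clamps are clear. The knob is at about (0.585, 0.103), so the carriage has about 45 mm (3.7 rad) to go.

```bash
python3 - <<'E'
from h import *
s=env.state();print(s["clock"],s["q"].round(3)); T=rot(s["tcp_rot"]);m=env.camera_model("wrist")
print((T.T@(m["eye"]-s["tcp_pos"])).round(3), np.degrees(np.arctan2(T[1,0],T[0,0])))
E
```

```text
6.15 [ 0.067 -0.195  1.659 -0.007  1.68   0.177]
[ 0.001 -0.077 -0.129] -6.2995729675363545
```

servo_tool:
  plan:
    - {"hand": 1, "x": 0, "y": 0, "z": 0, "rx": 0, "ry": 0, "rz": 7.1}
    - {"hand": 1, "x": 0, "y": 0, "z": -2, "rx": 0, "ry": 0, "rz": 14.2}
    - {"hand": 1, "x": 1, "y": 0, "z": -4, "rx": 0, "ry": 0, "rz": 21.3}
    - {"hand": 1, "x": 2, "y": 0, "z": -6, "rx": 0, "ry": 0, "rz": 28.4}
    - {"hand": 1, "x": 3, "y": 0.5, "z": -8, "rx": 0, "ry": 0, "rz": 35.5}
    - {"hand": 1, "x": 4, "y": 1, "z": -10, "rx": 0, "ry": 0, "rz": 42.6}
    - {"hand": 1, "x": 5, "y": 1, "z": -12, "rx": 0, "ry": 0, "rz": 49.7}
    - {"hand": 1, "x": 6.4, "y": 1.6, "z": -14, "rx": 0, "ry": 0, "rz": 56.8}
    - {"hand": 1, "x": 6.4, "y": 1.6, "z": -16, "rx": 0, "ry": 0, "rz": 63.9}
    - {"hand": 1, "x": 6.4, "y": 1.6, "z": -18, "rx": 0, "ry": 0, "rz": 71}
    - {"hand": 1, "x": 6.4, "y": 1.6, "z": -20, "rx": 0, "ry": 0, "rz": 78.1}
    - {"hand": 1, "x": 6.4, "y": 1.6, "z": -20, "rx": 0, "ry": 0, "rz": 85.2}

```text
clock: 7.15
tcp_pos: [0.5826, 0.103, 0.2235]
tcp_rot: [0.0, 0.77, 0.638, -0.002]
wrist_force: [-0.8, -0.3, -1.9]
gripper_width: 0.0854
```

servo_tool:
  plan:
    - {"hand": 1, "x": 0, "y": 0, "z": 0, "rx": 0, "ry": 0, "rz": 7.1}
    - {"hand": 1, "x": 0, "y": 0, "z": 0, "rx": 0, "ry": 0, "rz": 14.2}
    - {"hand": 1, "x": 0, "y": 0, "z": 0, "rx": 0, "ry": 0, "rz": 21.3}
    - {"hand": 1, "x": 0, "y": 0, "z": 0, "rx": 0, "ry": 0, "rz": 28.4}
    - {"hand": 1, "x": 0, "y": 0, "z": 0, "rx": 0, "ry": 0, "rz": 35.5}
    - {"hand": 1, "x": 0, "y": 0, "z": 0, "rx": 0, "ry": 0, "rz": 42.6}
    - {"hand": 1, "x": 0, "y": 0, "z": 0, "rx": 0, "ry": 0, "rz": 49.7}
    - {"hand": 1, "x": 0, "y": 0, "z": 0, "rx": 0, "ry": 0, "rz": 56.8}
    - {"hand": 1, "x": 0, "y": 0, "z": 0, "rx": 0, "ry": 0, "rz": 63.9}
    - {"hand": 1, "x": 0, "y": 0, "z": 0, "rx": 0, "ry": 0, "rz": 71}
    - {"hand": 1, "x": 0, "y": 0, "z": 0, "rx": 0, "ry": 0, "rz": 78.1}
    - {"hand": 1, "x": 0, "y": 0, "z": 0, "rx": 0, "ry": 0, "rz": 85.2}

```text
clock: 8.15
tcp_pos: [0.5826, 0.103, 0.2235]
tcp_rot: [0.001, 0.132, 0.991, -0.001]
wrist_force: [0.3, -0.2, -0.4]
gripper_width: 0.0855
```

```bash
python3 - <<'E'
from h import *
m=env.camera_model("wrist"); w=env.read_camera("wrist"); cv2.imwrite("pics/w3.png",w)
s=env.state();T=rot(s["tcp_rot"]);print(s["clock"],s["q"].round(3),s["tcp_pos"],T.round(3)[:,2], np.degrees(np.arctan2(T[1,0],T[0,0])))
for n,z in(("knob_grip",.109),("key_clamps",.072)):
    for r in env.spot_point("wrist",n)[:2]: print(n,round(r["p"],2),np.round(r["centre"]),onz(m,*r["centre"],z).round(4))
E
```

```text
8.2 [ 8.500e-02  1.000e-02  1.807e+00 -2.000e-03  1.322e+00 -2.794e+00] [0.58262258 0.10302417 0.22347663] [ 0.003 -0.002 -1.   ] 165.0230344585195
knob_grip 0.61 [211. 275.] [0.5881 0.1021 0.109 ]
key_clamps 0.75 [203. 224.] [0.6327 0.0941 0.072 ]
```

View pics/w3.png

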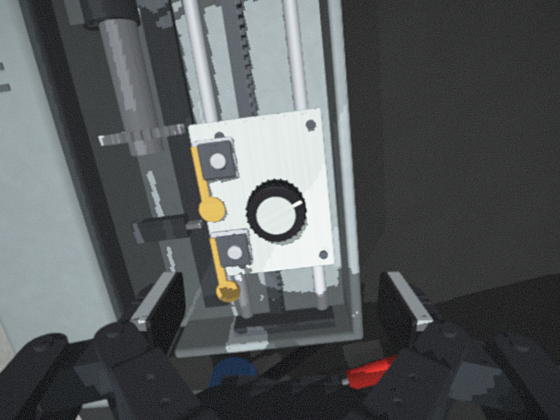

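servo_tool:
  plan:
    - {"hand": 1, "x": 0.4, "y": 0, "z": -4, "rx": 0, "ry": 0, "rz": 0}
    - {"hand": 1, "x": 0.4, "y": 0, "z": -8, "rx": 0, "ry": 0, "rz": 0}
    - {"hand": 0.8, "x": 0.4, "y": 0, "z": -11, "rx": 0, "ry": 0, "rz": 0}
    - {"hand": 0.6, "x": 0.4, "y": 0, "z": -11.5, "rx": 0, "ry": 0, "rz": 0}
    - {"hand": 0, "x": 0.4, "y": 0, "z": -11.5, "rx": 0, "ry": 0, "rz": 0}
    - {"hand": 0, "x": 0.4, "y": 0, "z": -11.5, "rx": 0, "ry": 0, "rz": 0}
    - {"hand": 0, "x": 0.4, "y": 0, "z": -11.5, "rx": 0, "ry": 0, "rz": 0}
    - {"hand": 0, "x": 0.4, "y": 0, "z": -11.5, "rx": 0, "ry": 0, "rz": 0}
  force: 50

```text
clock: 8.97
tcp_pos: [0.5869, 0.1029, 0.1089]
tcp_rot: [0.002, 0.137, 0.991, -0.001]
wrist_force: [1.3, -1.5, -10.3]
gripper_width: 0.0425
```

servo_tool:
  plan:
    - {"hand": 0, "x": 0, "y": 0.1, "z": 0, "rx": 0, "ry": 0, "rz": -5}
    - {"hand": 0, "x": 0.02, "y": 0.21, "z": 0, "rx": 0, "ry": 0, "rz": -10}
    - {"hand": 0, "x": 0.03, "y": 0.31, "z": 0, "rx": 0, "ry": 0, "rz": -15}
    - {"hand": 0, "x": 0.05, "y": 0.42, "z": 0, "rx": 0, "ry": 0, "rz": -20}
    - {"hand": 0, "x": 0.05, "y": 0.42, "z": 0, "rx": 0, "ry": 0, "rz": -20}

```text
clock: 9.38
tcp_pos: [0.5882, 0.1068, 0.109]
tcp_rot: [0.003, 0.309, 0.951, -0.001]
wrist_force: [6.0, -1.5, -12.9]
gripper_width: 0.0423
```

```bash
cat > st.py <<'E'
from h import *
s=env.state();T=rot(s["tcp_rot"]);print(s["clock"],"q6",s["q"][5].round(3),s["tcp_pos"].round(4),"yaw",np.degrees(np.arctan2(T[1,0],T[0,0])).round(2),"F",s["wrist_force"].round(1),"M",s["wrist_torque"].round(2),s["gripper_width"])
E
python3 st.py
```

```text
9.3833 q6 -2.421 [0.5882 0.1068 0.109 ] yaw 144.06 F [  6.   -1.5 -12.9] M [-0.08 -0.66 -0.33] 0.04229970570611645
```

servo_tool:
  plan:
    - {"hand": 0, "x": 0.02, "y": 0.15, "z": 0, "rx": 0, "ry": 0, "rz": -7}
    - {"hand": 0, "x": 0.03, "y": 0.29, "z": 0, "rx": 0, "ry": 0, "rz": -14}
    - {"hand": 0, "x": 0.05, "y": 0.44, "z": 0, "rx": 0, "ry": 0, "rz": -21}
    - {"hand": 0, "x": 0.06, "y": 0.58, "z": 0, "rx": 0, "ry": 0, "rz": -28}
    - {"hand": 0, "x": 0.08, "y": 0.73, "z": 0, "rx": 0, "ry": 0, "rz": -35}
    - {"hand": 0, "x": 0.1, "y": 0.88, "z": 0, "rx": 0, "ry": 0, "rz": -42}
    - {"hand": 0, "x": 0.11, "y": 1.02, "z": 0, "rx": 0, "ry": 0, "rz": -49}
    - {"hand": 0, "x": 0.13, "y": 1.17, "z": 0, "rx": 0, "ry": 0, "rz": -56}
    - {"hand": 0, "x": 0.14, "y": 1.31, "z": 0, "rx": 0, "ry": 0, "rz": -63}
    - {"hand": 0, "x": 0.16, "y": 1.46, "z": 0, "rx": 0, "ry": 0, "rz": -70}
    - {"hand": 0, "x": 0.17, "y": 1.6, "z": 0, "rx": 0, "ry": 0, "rz": -77}
    - {"hand": 0, "x": 0.19, "y": 1.75, "z": 0, "rx": 0, "ry": 0, "rz": -84}

```text
clock: 10.38
tcp_pos: [0.5915, 0.1213, 0.109]
tcp_rot: [0.005, 0.867, 0.498, -0.003]
wrist_force: [5.6, -12.3, -15.1]
gripper_width: 0.0424
```

```bash
python3 st.py
```

```text
10.3833 q6 -0.919 [0.5915 0.1213 0.109 ] yaw 59.74 F [  5.6 -12.3 -15.1] M [-1.56 -1.13  0.21] 0.04240050534321064
```

servo_tool:
  plan:
    - {"hand": 0, "x": 0, "y": 0, "z": 0, "rx": 0, "ry": 0, "rz": 0}
    - {"hand": 0, "x": 0.01, "y": 0.1, "z": 0, "rx": 0, "ry": 0, "rz": -5}
    - {"hand": 0, "x": 0.02, "y": 0.21, "z": 0, "rx": 0, "ry": 0, "rz": -10}
    - {"hand": 0, "x": 0.03, "y": 0.31, "z": 0, "rx": 0, "ry": 0, "rz": -15}
    - {"hand": 0, "x": 0.04, "y": 0.42, "z": 0, "rx": 0, "ry": 0, "rz": -20}
    - {"hand": 0, "x": 0.05, "y": 0.52, "z": 0, "rx": 0, "ry": 0, "rz": -25}
    - {"hand": 0, "x": 0.06, "y": 0.62, "z": 0, "rx": 0, "ry": 0, "rz": -30}
    - {"hand": 0, "x": 0.08, "y": 0.73, "z": 0, "rx": 0, "ry": 0, "rz": -35}
    - {"hand": 0, "x": 0.09, "y": 0.83, "z": 0, "rx": 0, "ry": 0, "rz": -40}
    - {"hand": 0, "x": 0.1, "y": 0.94, "z": 0, "rx": 0, "ry": 0, "rz": -45}
  force: 90

```text
clock: 11.22
tcp_pos: [0.5915, 0.1294, 0.1092]
tcp_rot: [0.005, 0.992, 0.127, -0.006]
wrist_force: [-4.6, -6.8, -7.3]
gripper_width: 0.0417
```

```bash
python3 st.py
```

```text
11.2167 q6 -0.119 [0.5915 0.1294 0.1092] yaw 14.6 F [-4.6 -6.8 -7.3] M [-0.79  0.08  0.19] 0.04171287479140272
```

servo_tool:
  plan:
    - {"hand": 0, "x": 0.01, "y": 0.08, "z": 0, "rx": 0, "ry": 0, "rz": -5}
    - {"hand": 0, "x": 0.02, "y": 0.18, "z": 0, "rx": 0, "ry": 0, "rz": -10}
    - {"hand": 0, "x": 0.03, "y": 0.28, "z": 0, "rx": 0, "ry": 0, "rz": -15}
    - {"hand": 0, "x": 0.04, "y": 0.38, "z": 0, "rx": 0, "ry": 0, "rz": -20}
    - {"hand": 0, "x": 0.05, "y": 0.48, "z": 0, "rx": 0, "ry": 0, "rz": -25}
    - {"hand": 0, "x": 0.06, "y": 0.58, "z": 0, "rx": 0, "ry": 0, "rz": -30}
    - {"hand": 0, "x": 0.07, "y": 0.68, "z": 0, "rx": 0, "ry": 0, "rz": -35}
    - {"hand": 0, "x": 0.09, "y": 0.78, "z": 0, "rx": 0, "ry": 0, "rz": -40}
    - {"hand": 0, "x": 0.1, "y": 0.88, "z": 0, "rx": 0, "ry": 0, "rz": -45}
    - {"hand": 0, "x": 0.11, "y": 0.98, "z": 0, "rx": 0, "ry": 0, "rz": -50}
    - {"hand": 0, "x": 0.12, "y": 1.08, "z": 0, "rx": 0, "ry": 0, "rz": -55}
    - {"hand": 0, "x": 0.13, "y": 1.18, "z": 0, "rx": 0, "ry": 0, "rz": -60}

```text
clock: 12.22
tcp_pos: [0.591, 0.1421, 0.1092]
tcp_rot: [0.002, 0.922, -0.387, -0.009]
wrist_force: [-7.5, 3.5, -7.3]
gripper_width: 0.0416
```

```bash
python3 st.py
```

```text
12.2167 q6 0.937 [0.591  0.1421 0.1092] yaw -45.5 F [-7.5  3.5 -7.3] M [0.1  0.45 0.38] 0.04162716739323691
```

servo_tool:
  plan:
    - {"hand": 0, "x": 0.01, "y": 0.06, "z": 0, "rx": 0, "ry": 0, "rz": -3}
    - {"hand": 0, "x": 0.02, "y": 0.12, "z": 0, "rx": 0, "ry": 0, "rz": -6}
    - {"hand": 0, "x": 0.03, "y": 0.18, "z": 0, "rx": 0, "ry": 0, "rz": -9}
    - {"hand": 0, "x": 0.03, "y": 0.24, "z": 0, "rx": 0, "ry": 0, "rz": -12}
    - {"hand": 0, "x": 0.04, "y": 0.3, "z": 0, "rx": 0, "ry": 0, "rz": -15}
    - {"hand": 0, "x": 0.05, "y": 0.36, "z": 0, "rx": 0, "ry": 0, "rz": -18}

```text
clock: 12.72
tcp_pos: [0.5909, 0.1464, 0.1092]
tcp_rot: [0.001, 0.85, -0.526, -0.01]
wrist_force: [-2.4, 2.5, -10.4]
gripper_width: 0.0414
```

```bash
python3 st.py
```

```text
12.7167 q6 1.253 [0.5909 0.1464 0.1092] yaw -63.49 F [ -2.4   2.5 -10.4] M [-0.11 -0.24  0.39] 0.04139394455589792
```

Still free (0.39 N·m, the running torque). I'll continue in small steps until the stop shows.

servo_tool:
  plan:
    - {"hand": 0, "x": 0.01, "y": 0.04, "z": 0, "rx": 0, "ry": 0, "rz": -2}
    - {"hand": 0, "x": 0.01, "y": 0.08, "z": 0, "rx": 0, "ry": 0, "rz": -4}
    - {"hand": 0, "x": 0.02, "y": 0.12, "z": 0, "rx": 0, "ry": 0, "rz": -6}
    - {"hand": 0, "x": 0.02, "y": 0.16, "z": 0, "rx": 0, "ry": 0, "rz": -8}
    - {"hand": 0, "x": 0.02, "y": 0.16, "z": 0, "rx": 0, "ry": 0, "rz": -8}

```text
clock: 13.13
tcp_pos: [0.591, 0.1484, 0.1092]
tcp_rot: [-0.0, 0.812, -0.584, -0.009]
wrist_force: [0.9, 2.8, -11.5]
gripper_width: 0.0413
```

```bash
python3 st.py
```

```text
13.1333 q6 1.393 [0.591  0.1484 0.1092] yaw -71.41 F [  0.9   2.8 -11.5] M [-0.37 -0.53  0.01] 0.04129409612409883
```

servo_tool:
  plan:
    - {"hand": 0, "x": 0, "y": 0.04, "z": 0, "rx": 0, "ry": 0, "rz": -2}
    - {"hand": 0, "x": 0.01, "y": 0.08, "z": 0, "rx": 0, "ry": 0, "rz": -4}
    - {"hand": 0, "x": 0.01, "y": 0.12, "z": 0, "rx": 0, "ry": 0, "rz": -6}
    - {"hand": 0, "x": 0.02, "y": 0.16, "z": 0, "rx": 0, "ry": 0, "rz": -8}

```text
clock: 13.47
tcp_pos: [0.5911, 0.1503, 0.1092]
tcp_rot: [-0.001, 0.77, -0.638, -0.009]
wrist_force: [0.5, 2.6, -11.3]
gripper_width: 0.042
```

```bash
python3 st.py
```

```text
13.4667 q6 1.533 [0.5911 0.1503 0.1092] yaw -79.34 F [  0.5   2.6 -11.3] M [-0.28 -0.41  0.41] 0.0420299936076285
```

servo_tool:
  plan:
    - {"hand": 0, "x": 0, "y": 0.06, "z": 0, "rx": 0, "ry": 0, "rz": -3}
    - {"hand": 0, "x": 0.01, "y": 0.12, "z": 0, "rx": 0, "ry": 0, "rz": -6}
    - {"hand": 0, "x": 0.02, "y": 0.18, "z": 0, "rx": 0, "ry": 0, "rz": -9}
    - {"hand": 0, "x": 0.03, "y": 0.24, "z": 0, "rx": 0, "ry": 0, "rz": -12}

```text
clock: 13.8
tcp_pos: [0.5882, 0.1518, 0.109]
tcp_rot: [-0.003, -0.7, 0.714, 0.011]
wrist_force: [-8.5, -3.6, -5.0]
gripper_width: 0.0414
```

```bash
python3 st.py; python3 - <<'E'
from h import *
cv2.imwrite("pics/w4.png",np.vstack([cv2.resize(env.read_camera("scene")[130:340,150:430],(760,570))]))
E
```

```text
13.8 q6 1.742 [0.5882 0.1518 0.109 ] yaw -91.11 F [-8.5 -3.6 -5. ] M [-0.94  1.6   1.18] 0.04142679321733592
```

View pics/w4.png

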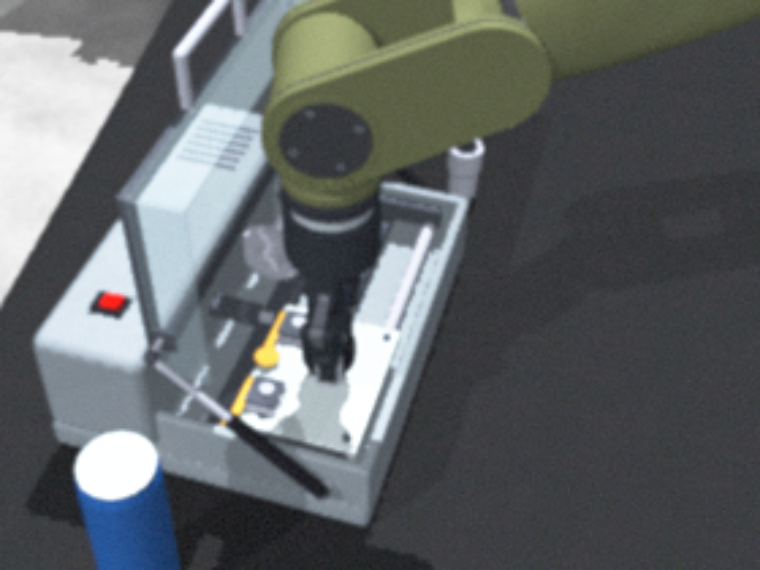

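Torque tripled to 1.18 N·m and the advance stopped, which looks like the stop. The picture shows the plate at the left cheek and the hood upright. One small confirming turn next.

servo_tool:
  plan:
    - {"hand": 0, "x": 0, "y": 0, "z": 0, "rx": 0, "ry": 0, "rz": -3}
    - {"hand": 0, "x": 0, "y": 0.02, "z": 0, "rx": 0, "ry": 0, "rz": -6}
    - {"hand": 0, "x": 0, "y": 0.02, "z": 0, "rx": 0, "ry": 0, "rz": -8}

```text
clock: 14.1
tcp_pos: [0.5856, 0.1528, 0.109]
tcp_rot: [-0.005, -0.65, 0.76, 0.013]
wrist_force: [-22.7, 4.8, 0.6]
gripper_width: 0.0415
```

```bash
python3 st.py
```

```text
14.1 q6 1.878 [0.5856 0.1528 0.109 ] yaw -98.94 F [-22.7   4.8   0.6] M [0.7  3.85 1.04] 0.04151631580210723
```

The knob is jammed hard: over 1 N·m, and the pads only slip. I'll release, lift just clear of the knob, back out towards the robot away from the hood, then rise.

servo_tool:
  plan:
    - {"hand": 0.5, "x": 0, "y": 0, "z": 0, "rx": 0, "ry": 0, "rz": 0}
    - {"hand": 1, "x": 0, "y": 0, "z": 0, "rx": 0, "ry": 0, "rz": 0}
    - {"hand": 1, "x": 0, "y": 0, "z": 0, "rx": 0, "ry": 0, "rz": 0}
    - {"hand": 1, "x": 0, "y": 0, "z": 0, "rx": 0, "ry": 0, "rz": 0}
    - {"hand": 1, "x": 0, "y": 0, "z": 1.3, "rx": 0, "ry": 0, "rz": 0}
    - {"hand": 1, "x": 0, "y": 0, "z": 2.8, "rx": 0, "ry": 0, "rz": 0}
    - {"hand": 1, "x": -2, "y": 0, "z": 2.8, "rx": 0, "ry": 0, "rz": 0}
    - {"hand": 1, "x": -5, "y": 0, "z": 2.8, "rx": 0, "ry": 0, "rz": 0}
    - {"hand": 1, "x": -8, "y": 0, "z": 3, "rx": 0, "ry": 0, "rz": 0}
    - {"hand": 1, "x": -11, "y": 0, "z": 6, "rx": 0, "ry": 0, "rz": 0}
    - {"hand": 1, "x": -13, "y": 0, "z": 10, "rx": 0, "ry": 0, "rz": 0}
    - {"hand": 1, "x": -13, "y": 0, "z": 14, "rx": 0, "ry": 0, "rz": 0}

```text
clock: 15.1
tcp_pos: [0.452, 0.1527, 0.248]
tcp_rot: [-0.006, -0.65, 0.76, 0.014]
wrist_force: [1.0, 0.0, -0.1]
gripper_width: 0.0853
```

```bash
python3 st.py; python3 - <<'E'
from h import *
w=env.read_camera("wrist"); m=env.camera_model("wrist")
for n,z in(("knob_grip",.109),("key_clamps",.072)):
    for r in env.spot_point("wrist",n)[:1]: print(n,round(r["p"],2),np.round(r["centre"]),onz(m,*r["centre"],z).round(4))
b=env.read_camera("scene");ms=env.camera_model("scene")
for n,z in(("knob_grip",.109),("key_clamps",.072),("hood_handle",.36),("spray_can",0),("socket",0)):
    for r in env.spot_point("scene",n)[:1]: print(n,round(r["p"],2),np.round(r["centre"]),onz(ms,*r["centre"],z).round(4))
cv2.imwrite("pics/c5.png",np.hstack([cv2.resize(w,(400,300)),cv2.resize(b[130:370,120:440],(400,300))]))
E
```

```text
15.1 q6 1.926 [0.452  0.1527 0.248 ] yaw -98.89 F [ 1.   0.  -0.1] M [-0.04 -0.11  0.02] 0.0852861950130525
knob_grip 0.91 [  6. 253.] [0.6079 0.1544 0.109 ]
key_clamps 0.68 [  6. 254.] [0.6173 0.1553 0.072 ]
knob_grip 0.53 [259. 272.] [0.5906 0.1536 0.109 ]
key_clamps 0.57 [263. 251.] [0.6418 0.1428 0.072 ]
hood_handle 0.7 [133. 225.] [0.7102 0.043  0.36  ]
spray_can 0.92 [344. 205.] [0.7077 0.3266 0.    ]
socket 0.6 [203. 319.] [ 0.5069 -0.1882  0.    ]
```

View pics/c5.png

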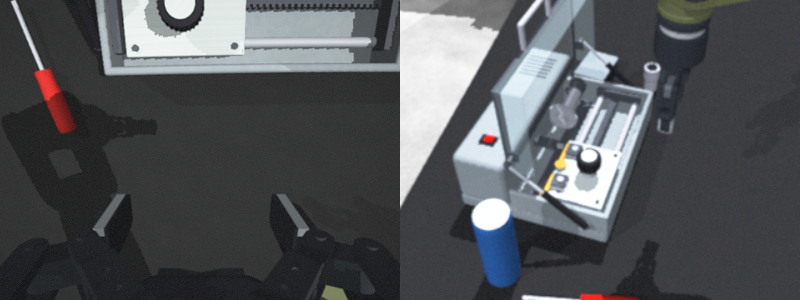

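```bash
python3 - <<'E'
from h import *
t=env.read_camera("top"); m=env.camera_model("top")
for n,z in(("knob_grip",.109),("key_clamps",.072),("machine",0)):
    for r in env.spot_point("top",n)[:1]: print(n,round(r["p"],2),np.round(r["centre"]),onz(m,*r["centre"],z).round(4))
cv2.imwrite("pics/t6.png",cv2.resize(t[100:280,130:370],(800,600),interpolation=cv2.INTER_CUBIC))
E
```

```text
knob_grip 0.56 [197. 203.] [0.5973 0.1547 0.109 ]
key_clamps 0.95 [181. 210.] [0.6389 0.1477 0.072 ]
machine 0.74 [192. 252.] [0.6307 0.0647 0.    ]
```

View pics/t6.png

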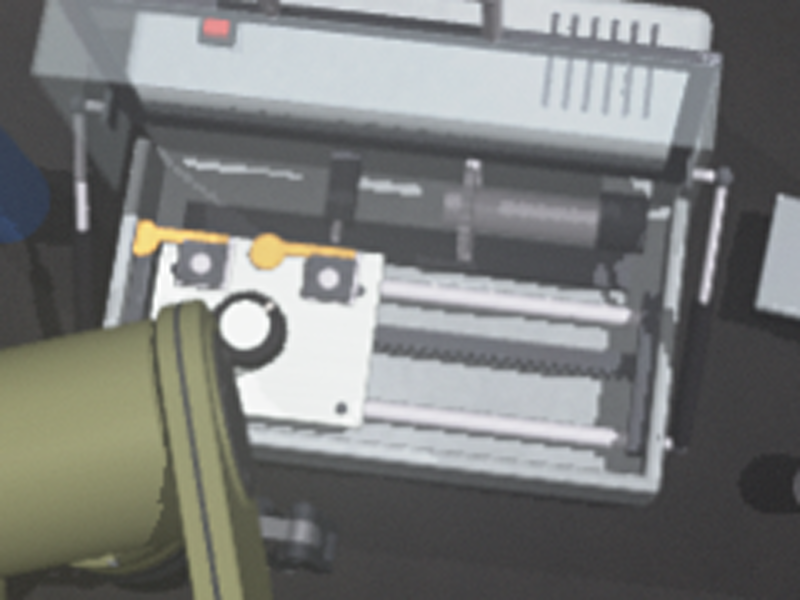

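```bash
python3 - <<'E'
from h import *
m=env.camera_model("top"); v=np.array([.108,.994])
f=lambda u,w,z:(onz(m,100+w*.3,130+u*.3,z)[:2]@v)
a=f(678,370,.085);b=f(112,300,.085);c=(a+b)/2
print("width",b-a,"plate L,R",f(155,290,.072)-c,f(374,330,.072)-c,"knob",f(246,322,.12)-c)
E
```

```text
width 0.3496899597347138 plate L,R 0.15215352189453465 0.012853053473076775 knob 0.08370815893270597
```

```bash
python3 -c "
from plant import env
print(env.finish_job())"
```

```text
the job is handed in; nothing more can be done
None
```

I opened the hood and wound the carriage home with the knob, then handed the job in at about 15 s of the 67 s allowed. No verdict came back.

- **Hood:** I lifted it by its bar to about 1.3 rad and let go. The struts carried it upright, and it was still standing open in the last pictures.
- **Carriage:** I gripped the knurled knob and turned it clockwise about 4.4 rad, moving the gripper along with the carriage. I stopped when the torque rose from about 0.4 to over 1 N·m and the pads only slipped on the knob. The last top view puts the plate's centre about 82 mm left of the machine's middle. I took the stop to be at 80 mm, assuming the travel is centred on the machine, so that agrees within the few millimetres the picture allows.
- **Checks that were less clean:**
  - In the second stretch of turning, the gripper ran a few millimetres ahead of the knob, with up to about 12 N of sideways pull on it. It took no more than that because I raised the grip from 50 to 90 N and shortened the sideways steps.
  - At the stop, the slipping pads pushed the tool back about 5 mm, with 23 N at the wrist.
  - The networks' knob positions differed by up to 17 mm between cameras (the worst was at a picture's edge), so I relied on the torque and the plate's edges.
- **Surroundings:** the arm ended clear of everything, with wrist force about 1 N. The can, socket, screwdriver and case looked unmoved. I measured only the can and socket again at the end, and they were within about 15 mm of their first readings, which I put down to measuring error.

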